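# Jack up the tube-rack stand and hold it

## Task

A colleague is about to fit a foot under the tube-rack stand. Handling the small lever jack gently (light grip, no hard shove on the handle), set it flat on the table with its saddle centred under the lift point marked with a ring and cross on the stand's overhanging edge, and let go of it; pump the handle once right down and let it come all the way back up as a trial lift, then pump it right down again. Finish while still holding the handle down, so that the jack alone carries the raised edge; do not lift the stand by hand or disturb the other things on the table.

Things in the scene. Friction and masses are not known exactly. Their poses are not given: they have to be found in the camera images.
- jack_grip (a point): Centre of the yoke of the loose lever jack (grey metal, 0.8 kg, centre of mass nearby): two upright cheeks, together 40 mm wide across the jack's y, 42 mm along x, top 78 mm above the jack's underside; this point is 45 mm above it. Axes: z up, +x to the saddle end (saddle axis 85 mm ahead), -x to the handle end. The handle's pivot is on the yoke's axis, 58 mm above the underside.
- saddle_top (a point): Centre of the top face of the jack's saddle, a round black rubber-faced disc 40 mm across on a ram; 62 mm above the table with the handle up, it rises 50 mm per radian of handle, 27 mm in all. z is up.
- handle_bar (a point): Centre of the cross-bar at the end of the jack's handle: black rubber round bar, 20 mm thick, 84 mm long across the jack's y, on a steel rod 115 mm from the pivot. Handle up: 95 mm behind the pivot (-x), 123 mm above the table; right down: 115 mm behind, 64 mm above the table. The base plate reaches under it, so pressing the bar down does not tip the jack.
- handle (a joint): Handle angle in rad: 0 = up (rod 0.60 rad above level), 0.55 = right down at its stop. It is sprung and comes back up by itself when let go, lowering the saddle. Pressing the bar down takes about 3 N at first and 12 to 20 N under load near the bottom.
- lift_mark (a point): Lift point: centre of the underside of a round steel pad, 30 mm across, 6 mm high, under the stand's overhanging front edge, 74 mm above the table at rest; a black ring and cross is drawn on the deck top above it (at 86 mm). Deck axes: z up, -x out of the stand's front. The edge is 25 mm to -x of the pad, legs and tube rack start 60 mm to +x. The jack comes in from the front, saddle foremost.
- deck (a joint): Tilt of the stand's deck in rad about its rear hinge, 260 mm behind the lift point: 0 = resting level, about 0.055 with the jack fully up under the lift point. The deck with its tubes weighs about 4 kg; the stand itself is fixed to the table.
- jack: The whole lever jack; origin at its underside, 45 mm below jack_grip, same axes. Its base plate is 8 mm thick, 75 mm wide and 225 mm long, from 117 mm behind (-x) to 107 mm ahead (+x) of the origin. A grip of 15 to 25 N is ample; it must not be squeezed with over 40 N by each finger, or pushed with over 80 N.
- saddle: The jack's saddle and ram (see saddle_top).
- stand: The whole stand with its frame, deck and tubes, 290 x 300 mm, about 215 mm high over the caps; origin on the table under the frame's middle, -x is its front.
- spray_bottle: Bystander: green bottle, 68 mm across, 170 mm high.
- paper_roll: Bystander: white paper roll, 100 mm across and high.
- rubber_bulb: Bystander: rubber bulb, 56 mm across, 75 mm high.
- dish_stack: Bystander: stack of clear dishes, 90 mm across, 75 mm high.
- media_jar: Bystander: jar 64 mm across, 100 mm high.
Not all that is in view belongs to the job. Leave any brown look-alike of the jack alone.

How it is judged:
By the outcome, as a careful person would: the job done as asked, in the order asked, and still so for the second after the job is handed in, while the arm keeps its last pose, push and grip.
It also fails if it takes over 61 s, if anything falls off the work surface, if the arm or the gripper's body presses on something with over 40 N, if the wrist force passes 120 N, or if a joint passes its speed limit or range.

## Robot

A 6-joint arm with a two-finger parallel gripper is mounted at the origin on the work surface. World frame = base frame: x ahead of the robot, y to its left, z up, the work surface at z = 0. Lengths are in m, angles in rad, forces in N, time in s.
With the tool pointing down it reaches from about 0.35 to 0.85 m from the base axis. Payload 8.1 kg.
Tool frame: the origin (TCP) lies on the mounting face of the last link; the fingertips stand 186 mm ahead of it and the grasp point (between the pads) lies 167 mm ahead of it; z points along the fingers, y is the line along which they close (so a half turn about z gives the same grasp; the last joint's range is limited). The gripper opens to 93 mm and grips with 3 to 60 N. Pads are 15 mm wide; open, the fingers measure 128 mm over their backs; the gripper's body (75 mm by 188 mm) begins 65 mm behind the grasp point.
Start: joints at [-1.341, 0.13, 1.488, -0, 1.523, -0.085], TCP at [0.186, -0.571, 0.405] pointing down, gripper open.
Joint ranges: [-2.96, 2.96], [-0.89, 2.26], [0.02, 2.5], [-1.34, 4.48], [0, 2.73], [-2.66, 2.66]. Speed limits (rad/s): [2.39, 2.39, 2.79, 3.14, 3.14, 3.14].

## Interface

Orientations are given as a rotation vector (axis times angle).
In Python, from plant import * gives the robot as it stands. The module is installed in compiled form; this text tells all that it offers.
- The arm moves only by the tool arm_command, never from a script. Its argument "increments" is a list of rows, each a list of 6 numbers: the shift along the tool's x, y, z in units of 0.2 m (1.0 is 0.2 m), then the turn, a rotation vector about the tool's x, y, z in units of pi rad (1.0 is pi rad). A call has exactly 5 rows; each row is the pose to reach, as a shift and turn from the pose commanded when the call began, along the tool's axes at that moment, turning the shorter way round; what a row does not reach only later rows make up. A row lasts 1/8 s, in which the tool goes at most 62.5 mm and 10.7 degrees, less where a joint would pass 70% of its speed; a pose out of reach is approached as far as the arm can. A call with a number of a shift or a turn outside -1 to 1 is refused whole. A call with a gripper value outside its range is refused whole. "fingers" is the closure, from -1 (fully open) to 1 (shut), set as the call begins (left out, the last holds). The fingers move at their own pace and stop on an object; "force" is the grip in N (left out, the last holds). Time passes only in rows, so rows that repeat a pose let the fingers close, or fill a call up. It gives the time, the measured TCP pose, the force, the opening and the grip force at its end, in the units of the state.
- read_state(): the state, without advancing time (a new reading comes with each control period).
- read_camera(name): name is "scene" or "top"; returns a dict with "image" (384x512x3 uint8, red, green, blue), "fx", "fy", "cx", "cy" (pixels), "T" (4x4, takes a point from camera to world coordinates). Camera axes: x right, y down, z forward; pixel columns grow to the right and rows downward; lengths in m; the calibration is good to about 2 mm. A picture is of the moment at which its call begins. There is no depth.
- close_job(): hands the job in; it is judged then, once.
The state is a dict: "t": time; "q": joint angles; "dq": joint speeds; "joint_torque": joint torques, N m; "tool_pos": TCP position; "orientation": TCP orientation; "force": force on the tool from outside, world axes, zero at the start; "wrist_torque": the same for the moment, N m; "opening": finger opening in m; "gripper_force": force on a finger pad.
Only numpy, scipy, OpenCV 4.12 (cv2) and the standard library are available. Lean on these libraries where they do the work, as an engineer would, in place of code of your own. Each camera call takes 0.05 s, during which the arm holds its last target. There are 200 camera calls.

## Working session

There is one attempt and no reset: what is moved stays moved. The work goes in short steps, Python scripts to look and compute and a tool call to move; the robot and the scene stay as the last step left them, time stands still between calls to the robot, and variables do not carry over. Pictures are saved under pics/ and viewed, at most 10 in all, crops included, and the job is handed in when it is done.

Besides the shell and the picture viewer there is one more tool, called after "Request:" as name(argument=value, ...), one argument or row to a line, values as JSON. arm_command: Moves the arm, as the interface text tells. Shifts and turns lie within -1 to 1; 1 stands for 0.2 m of shift or pi rad of turn. Its arguments: {"type":"object","properties":{"increments":{"type":"array","items":{"type":"array","items":{"type":"number","minimum":-1,"maximum":1}}},"fingers":{"type":"number"},"force":{"type":"number"}},"required":["increments"]}

```bash
mkdir -p pics; python3 - <<'E'
from plant import *
import cv2,numpy as np
np.set_printoptions(precision=4,suppress=True)
for n in ("scene","top"):
    c=read_camera(n); cv2.imwrite(f"pics/{n}0.png",cv2.cvtColor(c["image"],cv2.COLOR_RGB2BGR))
    print(n,c["fx"],c["fy"],c["cx"],c["cy"]);print(c["T"])
s=read_state();print(s["t"],s["tool_pos"],s["orientation"],s["opening"],s["force"])
E
```

```text
scene 346.7307971113895 346.7307971113895 253.91916428299913 192.3519271136746
[[-0.6272  0.5592 -0.5422  1.1773]
 [ 0.7789  0.4504 -0.4365  0.5036]
 [ 0.0001 -0.696  -0.718   0.9333]
 [ 0.      0.      0.      1.    ]]
top 438.41315872203853 438.41315872203853 255.65188631244075 192.3793705305283
[[ 0.0108 -0.9988  0.0476  0.4639]
 [-0.9997 -0.0097  0.0233 -0.0143]
 [-0.0228 -0.0479 -0.9986  1.3985]
 [ 0.      0.      0.      1.    ]]
0.1 [ 0.1857 -0.5703  0.4038] [-3.1011 -0.4922  0.0002] 0.09293417872527102 [ 0.3872 -0.0986  0.2784]
```

View pics/scene0.png

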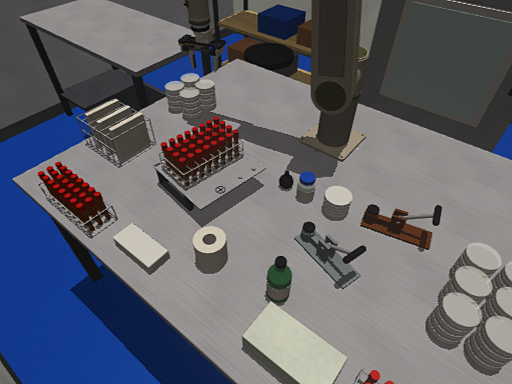

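View pics/top0.png

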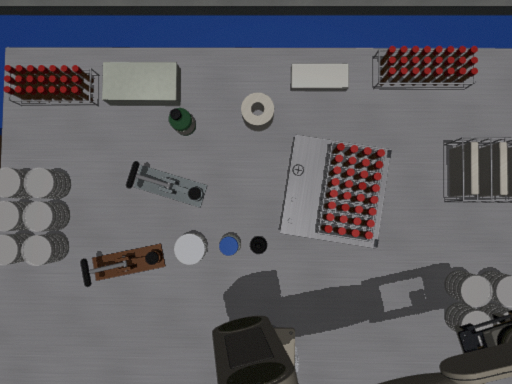

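The scene view shows the grey jack with its saddle at about (308,228) and bar at (355,253). In the top view the saddle is at (195,193), the bar at (132,175) and the mark at (298,170). I'll measure these more precisely.

```bash
cat > h.py <<'E'
from plant import *
import cv2,numpy as np
from scipy.spatial.transform import Rotation as R
np.set_printoptions(precision=4,suppress=True)
def ray(c,uv,z):
    d=c["T"][:3,:3]@np.array([(uv[0]-c["cx"])/c["fx"],(uv[1]-c["cy"])/c["fy"],1.]);o=c["T"][:3,3]
    return o+d*(z-o[2])/d[2]
def proj(c,p):
    q=np.linalg.inv(c["T"])@np.r_[p,1.];return np.array([c["fx"]*q[0]/q[2]+c["cx"],c["fy"]*q[1]/q[2]+c["cy"]])
def tri(c1,u1,c2,u2):
    A=[];b=[]
    for c,u in((c1,u1),(c2,u2)):
        d=c["T"][:3,:3]@np.array([(u[0]-c["cx"])/c["fx"],(u[1]-c["cy"])/c["fy"],1.]);d/=np.linalg.norm(d)
        P=np.eye(3)-np.outer(d,d);A.append(P);b.append(P@c["T"][:3,3])
    return np.linalg.lstsq(np.vstack(A),np.hstack(b),rcond=None)[0]
def blobs(c,box,mask,minA=20):
    x0,y0,x1,y1=box;m=mask[y0:y1,x0:x1].astype(np.uint8)
    n,l,st,ce=cv2.connectedComponentsWithStats(m,connectivity=4)
    return [(st[i,4],ce[i]+[x0,y0],cv2.minAreaRect(np.argwhere(l==i)[:,::-1].astype(np.float32)+np.float32([x0,y0]))) for i in range(1,n) if st[i,4]>=minA]
def crop(c,box,k):
    x0,y0,x1,y1=box
    return cv2.resize(cv2.cvtColor(c["image"][y0:y1,x0:x1],cv2.COLOR_RGB2BGR),None,fx=k,fy=k,interpolation=cv2.INTER_CUBIC)
E
python3 - <<'E'
from h import *
t=read_camera("top");s=read_camera("scene")
for n,c,bx in(("top",t,[(120,155,215,215),(285,155,312,185)]),("scene",s,[(285,215,372,290),(205,180,235,200)])):
    v=c["image"].max(2)
    for b in bx:
        for th in (45,70):
            for a,ce,r in blobs(c,b,v<th,12): print(n,b,th,a,ce,r)
a=crop(t,(120,150,320,220),4);b=crop(s,(200,170,375,290),4)
im=np.zeros((600,800,3),np.uint8);im[:280]=a
b=cv2.resize(b,None,fx=.66,fy=.66);im[280:280+b.shape[0],:b.shape[1]]=b[:320]
cv2.imwrite("pics/z1.png",im)
E
```

```text
top (120, 155, 215, 215) 45 156 [132.359  174.3205] ((132.35000610351562, 174.4499969482422), (6.008327960968018, 26.563133239746094), 18.434946060180664)
top (120, 155, 215, 215) 45 122 [194.3852 192.9426] ((194.2000274658203, 192.89999389648438), (11.627553939819336, 12.074766159057617), 63.43495178222656)
top (120, 155, 215, 215) 70 189 [132.2169 174.2646] ((132.3000030517578, 174.1000213623047), (6.957010746002197, 27.82804298400879), 18.434947967529297)
top (120, 155, 215, 215) 70 124 [148.3629 172.8226] ((151.5, 176.5), (28.284271240234375, 12.727920532226562), 45.0)
top (120, 155, 215, 215) 70 29 [175.5517 180.8621] ((175.25001525878906, 180.25001525878906), (9.192388534545898, 4.242640495300293), 45.0)
top (120, 155, 215, 215) 70 42 [140.0714 182.5476] ((139.9000244140625, 182.8000030517578), (5.375871658325195, 7.905693531036377), 18.43494987487793)
top (120, 155, 215, 215) 70 41 [172.122 188.561] ((171.85345458984375, 188.49139404296875), (10.767128944396973, 5.646177768707275), 66.80140686035156)
top (120, 155, 215, 215) 70 170 [195.3882 192.9941] ((196.0, 192.5), (16.0, 1
[... 1284 characters left out ...]
ne (285, 215, 372, 290) 70 199 [353.1005 254.0754] ((352.6200256347656, 254.6599884033203), (14.400279998779297, 27.101146697998047), 79.69515228271484)
scene (285, 215, 372, 290) 70 16 [285.25   263.1875] ((285.5, 263.5), (11.0, 1.0), 90.0)
scene (285, 215, 372, 290) 70 33 [287.5758 283.1212] ((287.74591064453125, 282.7049255371094), (3.841106414794922, 11.651357650756836), 39.80556869506836)
scene (205, 180, 235, 200) 70 16 [229.6875 191.1875] ((229.65380859375, 191.23074340820312), (1.1094003915786743, 10.816654205322266), 56.30992889404297)
scene (205, 180, 235, 200) 70 12 [220.5 197. ] ((220.49998474121094, 196.99998474121094), (1.1094003915786743, 8.043152809143066), 56.30992889404297)
```

View pics/z1.png

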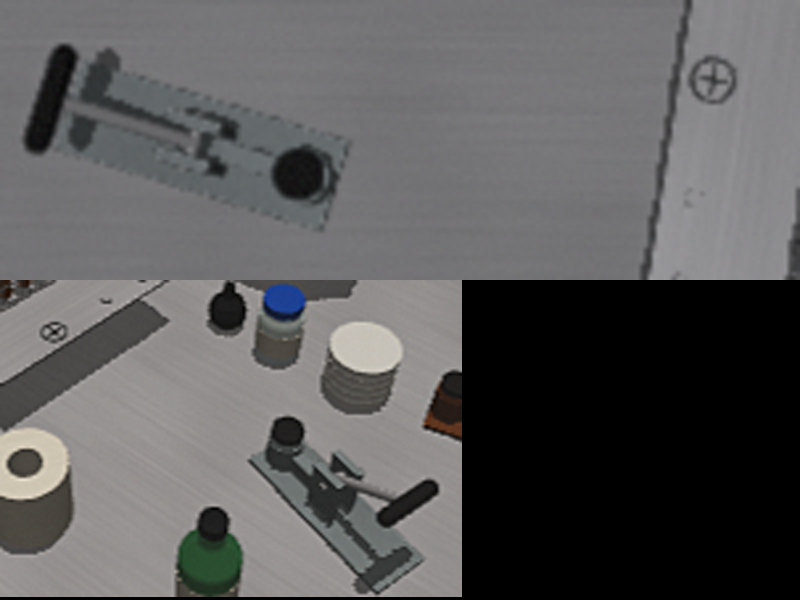

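The top crop shows the saddle at (194.5,193), the bar at (132.3,174.3), the ring and cross at (298,170), and the deck front edge running from (292,150) to (281.3,220).

```bash
python3 - <<'E'
from h import *
t=read_camera("top");s=read_camera("scene")
def P(a,b,z,n):
    p=ray(t,a,z);q=ray(s,b,z);print(n,"top",p,"scene",q,"tri",tri(t,a,s,b));return (p+q)/2
sd=P((194.5,193),(308.5,227.2),.062,"saddle")
br=P((132.3,174.3),(353.7,254.1),.123,"bar")
# mark: refine by local dark ring bbox
mk=[]
for c,b in((t,(290,162,306,178)),(s,(212,183,229,195))):
    g=cv2.cvtColor(c["image"],cv2.COLOR_RGB2GRAY)[b[1]:b[3],b[0]:b[2]].astype(float)
    w=np.clip(np.median(g)-12-g,0,None);yy,xx=np.mgrid[b[1]:b[3],b[0]:b[2]]
    mk.append(((w*xx).sum()/w.sum(),(w*yy).sum()/w.sum()))
print(mk);m=P(mk[0],mk[1],.086,"mark")
# front edge of deck in top
g=cv2.cvtColor(t["image"],cv2.COLOR_RGB2GRAY).astype(float)
pts=[]
for v in range(145,230,4):
    c0=292-(v-150)*.154; xs=np.arange(int(c0)-5,int(c0)+7); d=np.clip(np.median(g[v,xs])-g[v,xs]-15,0,None)
    if d.sum()>0: pts.append(((d*xs).sum()/d.sum(),v))
W=np.array([ray(t,p,.083)[:2] for p in pts]);vx,vy,x0,y0=cv2.fitLine(W.astype(np.float32),cv2.DIST_HUBER,0,.01,.01).ravel()
e=np.array([vx,vy]);n=np.array([-e[1],e[0]]);dm=(m[:2]-[x0,y0])@n
n=n*np.sign(dm);print("edge dir",e,"normal(stand +x)",n,np.degrees(np.arctan2(n[1],n[0])),"mark dist",abs(dm))
for nm,S,B in(("avg",sd,br),("top",ray(t,(194.5,193),.062),ray(t,(132.3,174.3),.123))):
    d=(S-B)[:2];print(nm,"len",np.linalg.norm(d),"yaw",np.degrees(np.arctan2(d[1],d[0])),"grip",S[:2]-.085*d/np.linalg.norm(d))
# base plate mask (greenish grey) in top
h=t["image"].astype(int);mask=(h[:,:,1]-h[:,:,0]>5)
for x in blobs(t,(110,155,215,215),mask,60): print(x, ray(t,x[2][0],.008), [ray(t,q,.008)[:2] for q in cv2.boxPoints(x[2])])
# corner of deck / bystanders in top
for n_,uv,z in(("roll",(257,109),.1),("jar",(229,245),.1),("bulb",(258,245),.07),("dish",(189,249),.075),("bottle",(180,117),.16)): print(n_,ray(t,uv,z))
q=read_state();M=R.from_rotvec(q["orientation"]).as_matrix();print(M,q["q"])
E
```

```text
saddle top [0.5239 0.2042 0.062 ] scene [0.5308 0.2066 0.062 ] tri [0.5247 0.2047 0.0545]
bar top [0.5744 0.3786 0.123 ] scene [0.5776 0.3765 0.123 ] tri [0.5753 0.3775 0.1213]
[(np.float64(296.89462457337885), np.float64(168.8967576791809)), (np.float64(221.40200546946218), np.float64(190.1856578547554))]
mark top [ 0.5982 -0.1066  0.086 ] scene [ 0.5993 -0.1046  0.086 ] tri [ 0.5982 -0.1064  0.084 ]
edge dir [ 0.9885 -0.1509] normal(stand +x) [-0.1509 -0.9885] -98.6819625992421 mark dist 0.022738568152231037
avg len 0.17886097961235914 yaw -105.79283693711149 grip [0.5505 0.2872]
top len 0.1815267222936689 yaw -106.14440859979682 grip [0.5476 0.2858]
roll [0.7757 0.0147 0.1   ]
jar [0.3695 0.0931 0.1   ]
bulb [0.3684 0.0079 0.07  ]
dish [0.3542 0.2157 0.075 ]
bottle [0.737  0.2336 0.16  ]
[[ 0.9509  0.3096 -0.0002]
 [ 0.3096 -0.9509  0.0007]
 [ 0.     -0.0007 -1.    ]] [-1.3414  0.1307  1.4886 -0.      1.523  -0.0854]
```

```bash
cat >> h.py <<'E'
def go(p,yaw,q=None):
    "print shift/turn in tool units to bring TCP to p, tool pointing down, tool y at world angle yaw(deg)"
    q=q or read_state();M=R.from_rotvec(q["orientation"]);a=np.radians(yaw)
    y=np.array([np.cos(a),np.sin(a),0]);z=np.array([0,0,-1.]);T=R.from_matrix(np.c_[np.cross(y,z),y,z])
    d=M.as_matrix().T@(np.array(p)-q["tool_pos"]);r=(M.inv()*T).as_rotvec()
    print("delta",np.r_[d/.2,r/np.pi],"rows",np.linalg.norm(d)/.0625,np.degrees(np.linalg.norm(r))/10.7,"t",q["t"])
E
python3 - <<'E'
from h import *
t=read_camera("top");s=read_camera("scene")
for c,b in((t,(291,163,306,177)),(s,(213,184,230,196))):
    k=8;g=cv2.resize(cv2.cvtColor(c["image"],cv2.COLOR_RGB2GRAY)[b[1]:b[3],b[0]:b[2]],None,fx=k,fy=k,interpolation=cv2.INTER_CUBIC)
    m=(g<np.median(g)-25).astype(np.uint8);cs,_=cv2.findContours(m,cv2.RETR_EXTERNAL,cv2.CHAIN_APPROX_NONE)
    for C in cs:
        if len(C)>60:
            e=cv2.fitEllipse(C);uv=(np.array(e[0])+.5)/k-.5+b[:2];print(uv,np.array(e[1])/k,ray(c,uv,.086))
go((.35,-.25,.45),-50);go((.547,.286,.30),-16.1)
E
```

```text
[297.7475 169.5883] [10.5965 10.7826] [ 0.5962 -0.1092  0.086 ]
[226.9058 193.6272] [4.2727 8.7743] [ 0.5997 -0.079   0.086 ]
[219.9917 189.3333] [ 7.9848 10.6692] [ 0.5993 -0.1112  0.086 ]
delta [ 1.2769 -1.2696 -0.2268 -0.0001 -0.     -0.122 ] rows 5.807598585016092 2.052711230856037 t 0.4
delta [ 3.0433 -3.5127  0.5238 -0.0001 -0.     -0.3104] rows 14.966682938097897 5.220935281114628 t 0.4
```

Request:
arm_command(
  increments=[
    [0.3, -0.1, -0.05, 0, 0, 0],
    [0.55, -0.25, -0.1, 0, 0, 0],
    [0.8, -0.4, -0.15, 0, 0, 0],
    [0.95, -0.6, -0.2, 0, 0, -0.04],
    [1, -0.8, -0.2, 0, 0, -0.08],
  ],
  fingers=-1,
  force=18,
)

```text
t: 1.02
tool_pos: [0.3276, -0.3547, 0.4458]
orientation: [3.012, 0.886, 0.002]
force: [0.8, -0.1, 0.9]
opening: 0.093
gripper_force: 0.0
```

```bash
python3 - <<'E'
from h import *
go((.40,0,.40),-35);go((.547,.286,.30),-16.1)
E
```

```text
delta [ 1.2648 -1.2953  0.2274  0.0006 -0.     -0.1234] rows 5.838733090956195 2.0760115649119824 t 1.025
delta [ 2.6568 -2.1004  0.7266  0.0006  0.0001 -0.2284] rows 11.084332210939488 3.842353924711378 t 1.025
```

Request:
arm_command(
  increments=[
    [0.2, -0.2, 0, 0, 0, -0.03],
    [0.4, -0.4, 0.05, 0, 0, -0.06],
    [0.6, -0.6, 0.1, 0, 0, -0.08],
    [0.8, -0.8, 0.15, 0, 0, -0.1],
    [1, -1, 0.2, 0, 0, -0.12],
  ],
)

```text
t: 1.65
tool_pos: [0.3879, -0.0786, 0.4048]
orientation: [2.797, 1.429, 0.002]
force: [1.5, 1.6, 0.0]
opening: 0.0931
gripper_force: 0.0
```

```bash
python3 - <<'E'
from h import *
go((.547,.286,.32),-16.1)
E
```

```text
delta [ 1.9433 -0.424   0.4243  0.0004 -0.0001 -0.1098] rows 6.508222031058897 1.8472723616678606 t 1.65
```

Request:
arm_command(
  increments=[
    [0.2, -0.05, 0.05, 0, 0, -0.03],
    [0.4, -0.1, 0.1, 0, 0, -0.05],
    [0.6, -0.15, 0.15, 0, 0, -0.08],
    [0.8, -0.2, 0.2, 0, 0, -0.11],
    [1, -0.22, 0.22, 0, 0, -0.11],
  ],
)

```text
t: 2.28
tool_pos: [0.4699, 0.1088, 0.3602]
orientation: [-2.51, -1.889, 0.0]
force: [0.4, 0.2, 1.5]
opening: 0.0928
gripper_force: 0.0
```

```bash
python3 - <<'E'
from h import *
go((.547,.286,.31),-16.1)
E
```

```text
delta [ 0.958   0.1259  0.2511 -0.0001  0.0001  0.0003] rows 3.19451185883398 0.00510774852214367 t 2.275
```

Request:
arm_command(
  increments=[
    [0.25, 0.03, 0.06, 0, 0, 0],
    [0.5, 0.06, 0.13, 0, 0, 0],
    [0.75, 0.1, 0.19, 0, 0, 0],
    [0.96, 0.13, 0.25, 0, 0, 0],
    [0.96, 0.13, 0.25, 0, 0, 0],
  ],
)

```text
t: 2.9
tool_pos: [0.5481, 0.2867, 0.3085]
orientation: [-2.508, -1.89, 0.004]
force: [0.4, -0.1, -0.3]
opening: 0.0929
gripper_force: 0.0
```

```bash
python3 - <<'E'
from h import *
t=read_camera("top");s=read_camera("scene")
cv2.imwrite("pics/g1.png",np.hstack([crop(s,(255,140,385,290),3),crop(t,(115,140,250,290),3)])[:600,:800])
go((.547,.286,.213),-16.1)
E
```

```text
delta [ 0.0056 -0.0065  0.486  -0.0003  0.0003 -0.0001] rows 1.5553876791260426 0.006959374012905297 t 3.0
```

View pics/g1.png

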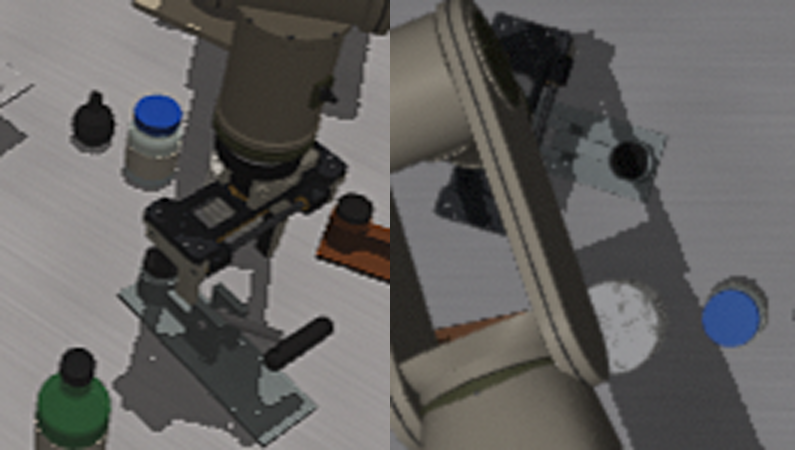

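The gripper stands over the yoke, with the fingers either side of the cheeks: scene yoke at about (328,240), top saddle at (195,193). I'll go down now.

Request:
arm_command(
  increments=[
    [0, 0, 0.15, 0, 0, 0],
    [0, 0, 0.3, 0, 0, 0],
    [0, 0, 0.4, 0, 0, 0],
    [0, 0, 0.48, 0, 0, 0],
    [0, 0, 0.48, 0, 0, 0],
  ],
)

```text
t: 3.62
tool_pos: [0.5478, 0.284, 0.2138]
orientation: [-2.512, -1.886, 0.003]
force: [0.6, 0.5, 0.6]
opening: 0.093
gripper_force: 0.0
```

Request:
arm_command(
  increments=[
    [0, 0, 0, 0, 0, 0],
    [0, 0, 0, 0, 0, 0],
    [0, 0, 0, 0, 0, 0],
    [0, 0, 0, 0, 0, 0],
    [0, 0, 0, 0, 0, 0],
  ],
  fingers=1,
  force=20,
)

```text
t: 4.25
tool_pos: [0.5482, 0.2845, 0.2148]
orientation: [2.512, 1.887, 0.0]
force: [-0.1, 0.5, -1.1]
opening: 0.0473
gripper_force: 0.0
```

Request:
arm_command(
  increments=[
    [0, 0, 0, 0, 0, 0],
    [0, 0, 0, 0, 0, 0],
    [0, 0, 0, 0, 0, 0],
    [0, 0, 0, 0, 0, 0],
    [0, 0, 0, 0, 0, 0],
  ],
)

```text
t: 4.88
tool_pos: [0.5481, 0.2845, 0.2147]
orientation: [-2.512, -1.887, 0.0]
force: [-1.0, -0.8, 0.1]
opening: 0.04
gripper_force: 20.0
```

Request:
arm_command(
  increments=[
    [0, 0, -0.01, 0, 0, 0],
    [0, 0, -0.02, 0, 0, 0],
    [0, 0, -0.03, 0, 0, 0],
    [0, 0, -0.04, 0, 0, 0],
    [0, 0, -0.04, 0, 0, 0],
  ],
)

```text
t: 5.5
tool_pos: [0.5483, 0.2845, 0.223]
orientation: [2.512, 1.887, 0.001]
force: [0.8, -0.1, -7.3]
opening: 0.0398
gripper_force: 20.0
```

```bash
python3 - <<'E'
from h import *
t=read_camera("top")
for a in blobs(t,(150,165,225,215),t["image"].max(2)<45,40): print(a)
q=read_state();print(q["tool_pos"],q["orientation"],q["force"],q["gripper_force"],q["opening"])
E
```

```text
(np.int32(554), array([170.2834, 185.3863]), ((169.0, 189.5), (49.0, 20.0), 90.0))
(np.int32(133), array([194.0376, 192.812 ]), ((194.0, 193.0), (12.0, 12.0), 90.0))
(np.int32(82), array([153.7927, 209.6341]), ((154.5, 209.0), (10.0, 9.0), 90.0))
[0.5483 0.2845 0.2229] [2.5116 1.887  0.0004] [-0.5472 -0.0751 -7.9383] 19.985902905464172 0.03958228314425995
```

```bash
python3 - <<'E'
from h import *
t=read_camera("top");q=read_state()
s=ray(t,(194.04,192.81),.070);M=R.from_rotvec(q["orientation"]).as_matrix()
print(s,"saddle in tool",M.T@(s-q["tool_pos"]))
go((.621,.053,.222),-8.7)
E
```

```text
[0.5241 0.2043 0.07  ] saddle in tool [-0.0838 -0.0008  0.1527]
delta [-1.0106  0.6718  0.0036  0.      0.     -0.0414] rows 3.8832294986744 0.6972010526149469 t 5.6
```

Request:
arm_command(
  increments=[
    [-0.07, 0.05, 0, 0, 0, -0.005],
    [-0.18, 0.12, 0, 0, 0, -0.01],
    [-0.3, 0.2, 0, 0, 0, -0.015],
    [-0.42, 0.28, 0, 0, 0, -0.02],
    [-0.54, 0.36, 0, 0, 0, -0.025],
  ],
)

```text
t: 6.22
tool_pos: [0.5875, 0.1599, 0.2227]
orientation: [-2.435, -1.985, -0.0]
force: [1.2, 0.0, -7.5]
opening: 0.0399
gripper_force: 20.0
```

```bash
python3 - <<'E'
from h import *
go((.621,.053,.222),-8.7);print(read_state()["gripper_force"])
E
```

```text
delta [-0.4896  0.2718  0.0035  0.     -0.     -0.0163] rows 1.7920613696873913 0.2735435338646303 t 6.225
19.987796545028687
```

Request:
arm_command(
  increments=[
    [-0.13, 0.07, 0, 0, 0, -0.005],
    [-0.25, 0.14, 0, 0, 0, -0.01],
    [-0.38, 0.21, 0, 0, 0, -0.016],
    [-0.49, 0.27, 0.005, 0, 0, -0.016],
    [-0.49, 0.27, 0.01, 0, 0, -0.016],
  ],
)

```text
t: 6.85
tool_pos: [0.6208, 0.052, 0.2208]
orientation: [2.387, 2.042, -0.0]
force: [0.4, 1.1, -7.5]
opening: 0.0399
gripper_force: 20.0
```

```bash
python3 - <<'E'
from h import *
t=read_camera("top");s=read_camera("scene");q=read_state();print(q["tool_pos"],q["orientation"],q["force"])
cv2.imwrite("pics/p1.png",np.hstack([crop(s,(185,150,330,290),3),crop(t,(200,110,320,250),3)])[:600,:800])
E
```

```text
[0.6202 0.0538 0.2204] [-2.3853 -2.0434  0.0005] [ 0.5879  0.5756 -8.5606]
```

View pics/p1.png

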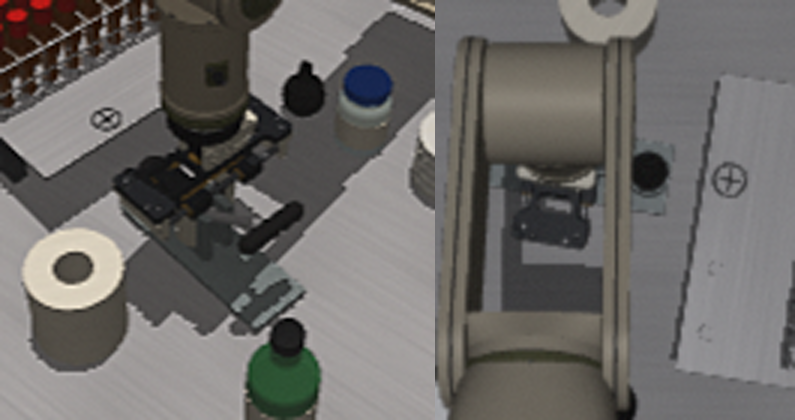

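The jack is in front of the deck. In the top view the saddle is at about (272,167) and the mark at (297.7,169.6). I'll measure the remaining gap with the same camera.

```bash
python3 - <<'E'
from h import *
t=read_camera("top");q=read_state()
b=[x for x in blobs(t,(262,157,284,177),t["image"].max(2)<45,60)]
print(b)
z=.062+q["tool_pos"][2]-.2148
sd=ray(t,b[0][2][0],z);sc=ray(t,b[0][1],z);print(sd,sc)
mk=np.array([.5964,-.1093]);d=mk-(sd+sc)[:2]/2
M=R.from_rotvec(q["orientation"]).as_matrix();print("saddle in tool",M.T@(sd-q["tool_pos"]))
print("gap",d,np.degrees(np.arctan2(d[1],d[0])))
go(np.r_[q["tool_pos"][:2]+d,.2195],-8.7,q)
E
```

```text
[(np.int32(121), array([270.2727, 166.7769]), ((270.5, 167.0), (12.0, 11.0), 90.0))]
[ 0.6052 -0.0276  0.0676] [ 0.6059 -0.0269  0.0676]
saddle in tool [-0.0832 -0.0021  0.1528]
gap [-0.0092 -0.082 ] -96.37017047779645
delta [-0.4122  0.0174  0.0046 -0.0002 -0.0001 -0.0005] rows 1.3203519332214937 0.009232576995101298 t 7.0
```

Request:
arm_command(
  increments=[
    [-0.06, 0, 0, 0, 0, 0],
    [-0.14, 0.01, 0, 0, 0, 0],
    [-0.22, 0.02, 0, 0, 0, 0],
    [-0.3, 0.02, 0, 0, 0, 0],
    [-0.36, 0.02, 0, 0, 0, 0],
  ],
)

```text
t: 7.62
tool_pos: [0.6131, -0.0194, 0.2207]
orientation: [2.386, 2.044, -0.0]
force: [-0.1, 0.8, -7.9]
opening: 0.0398
gripper_force: 20.0
```

Request:
arm_command(
  increments=[
    [-0.03, 0, 0, 0, 0, 0],
    [-0.05, 0, 0, 0, 0, 0],
    [-0.05, 0, 0, 0, 0, 0],
    [-0.05, 0, 0, 0, 0, 0],
    [-0.05, 0, 0, 0, 0, 0],
  ],
)

```text
t: 8.25
tool_pos: [0.6118, -0.0274, 0.2207]
orientation: [-2.384, -2.045, -0.0]
force: [-0.8, -0.5, -8.3]
opening: 0.0397
gripper_force: 20.0
```

```bash
python3 - <<'E'
from h import *
q=read_state();print(q["tool_pos"],q["orientation"],q["force"])
go((.6110,-.0285,.2148),-8.7)
E
```

```text
[ 0.6118 -0.0274  0.2207] [-2.3844 -2.0455 -0.0001] [-0.7973 -0.4938 -8.2988]
delta [-0.0061 -0.0034  0.0297  0.     -0.     -0.0003] rows 0.09768296583642974 0.004760502671926582 t 8.25
```

Request:
arm_command(
  increments=[
    [0, -0.005, 0.01, 0, 0, 0],
    [0, -0.005, 0.02, 0, 0, 0],
    [0, -0.005, 0.028, 0, 0, 0],
    [0, -0.005, 0.03, 0, 0, 0],
    [0, -0.005, 0.03, 0, 0, 0],
  ],
)

```text
t: 8.88
tool_pos: [0.6108, -0.0277, 0.2148]
orientation: [-2.385, -2.045, -0.0]
force: [-0.2, 0.8, -6.8]
opening: 0.0397
gripper_force: 20.0
```

```bash
python3 - <<'E'
from h import *
t=read_camera("top");s=read_camera("scene");q=read_state();print(q["t"],q["tool_pos"],q["orientation"],q["force"])
cv2.imwrite("pics/p2.png",np.hstack([crop(s,(190,150,320,270),3),crop(t,(220,130,355,250),3)])[:600,:800])
E
```

```text
8.975 [ 0.6108 -0.0276  0.2148] [2.385  2.0448 0.0002] [-0.4043  0.8486 -6.4855]
```

View pics/p2.png

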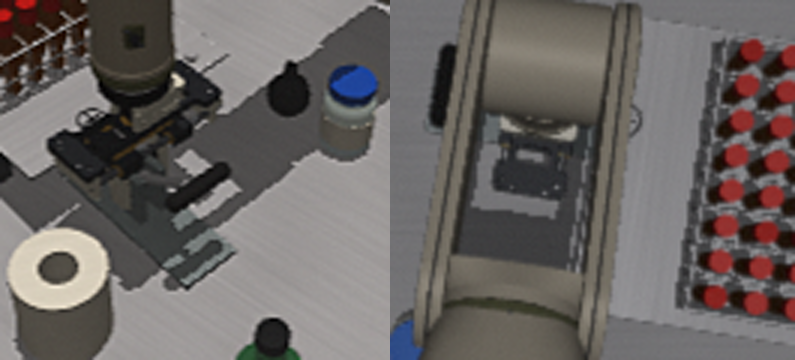

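The jack is under the deck and barely touching the table (force −6.6 N), with the bar at about scene (257,212). I'll lower slightly until the table carries it.

Request:
arm_command(
  increments=[
    [0, 0, 0.003, 0, 0, 0],
    [0, 0, 0.006, 0, 0, 0],
    [0, 0, 0.008, 0, 0, 0],
    [0, 0, 0.008, 0, 0, 0],
    [0, 0, 0.008, 0, 0, 0],
  ],
)

```text
t: 9.6
tool_pos: [0.611, -0.0277, 0.2147]
orientation: [2.385, 2.045, 0.0]
force: [-8.0, 0.8, 6.4]
opening: 0.0404
gripper_force: 20.0
```

Seated on the table (+6 N). Release and rise.

Request:
arm_command(
  increments=[
    [0, 0, -0.005, 0, 0, 0],
    [0, 0, -0.005, 0, 0, 0],
    [0, 0, -0.005, 0, 0, 0],
    [0, 0, -0.005, 0, 0, 0],
    [0, 0, -0.005, 0, 0, 0],
  ],
  fingers=-1,
)

```text
t: 10.22
tool_pos: [0.6108, -0.0277, 0.2141]
orientation: [-2.385, -2.045, 0.0]
force: [-0.1, -0.3, -0.8]
opening: 0.0852
gripper_force: 0.0
```

Request:
arm_command(
  increments=[
    [0, 0, -0.05, 0, 0, 0],
    [0, 0, -0.2, 0, 0, 0],
    [0, 0, -0.4, 0, 0, 0],
    [0, 0, -0.6, 0, 0, 0],
    [0, 0, -0.7, 0, 0, 0],
  ],
)

```text
t: 10.85
tool_pos: [0.6114, -0.0277, 0.3578]
orientation: [2.382, 2.043, 0.005]
force: [0.8, 0.7, -0.5]
opening: 0.0929
gripper_force: 0.0
```

Request:
arm_command(
  increments=[
    [0.12, -0.2, 0, 0, 0, 0],
    [0.24, -0.4, 0, 0, 0, 0],
    [0.36, -0.6, 0, 0, 0, 0],
    [0.48, -0.8, 0, 0, 0, 0],
    [0.6, -1, 0, 0, 0, 0],
  ],
  fingers=1,
)

```text
t: 11.48
tool_pos: [0.4301, 0.1222, 0.3536]
orientation: [-2.385, -2.044, 0.001]
force: [0.8, 1.0, 0.4]
opening: 0.0478
gripper_force: 0.0
```

```bash
python3 - <<'E'
from h import *
t=read_camera("top");s=read_camera("scene");q=read_state();print(q["t"],q["tool_pos"],q["orientation"],q["force"])
cv2.imwrite("pics/p3.png",np.hstack([crop(s,(190,150,320,270),3),crop(t,(220,130,355,250),3)])[:600,:800])
for n,c,b in(("top",t,(220,140,250,195)),("scene",s,(235,190,285,230))):
    for a in blobs(c,b,c["image"].max(2)<45,40): print(n,a,ray(c,a[1],.123))
E
```

```text
11.575 [0.4288 0.1235 0.3534] [-2.3807 -2.047   0.0017] [ 0.1009  0.432  -0.4985]
top (np.int32(167), array([237.9581, 158.018 ]), ((237.9560089111328, 157.99200439453125), (6.5293192863464355, 26.653934478759766), 10.30484676361084)) [0.6249 0.0684 0.123 ]
scene (np.int32(213), array([249.5211, 213.4178]), ((249.95001220703125, 213.3500213623047), (12.016654014587402, 33.836368560791016), 71.56504821777344)) [0.6442 0.0571 0.123 ]
```

View pics/p3.png

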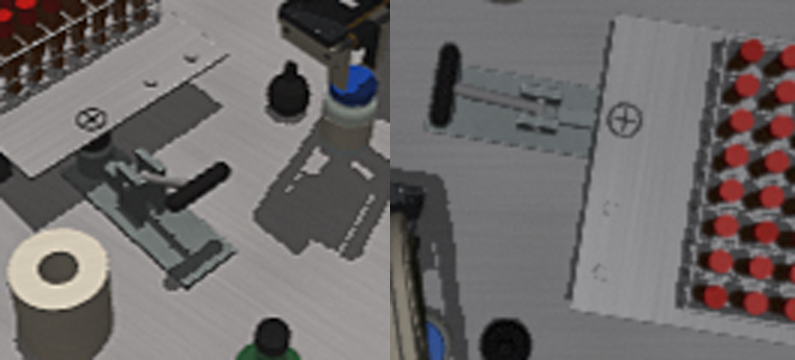

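The jack sits under the mark. In the top view the bar is at (238,158), the mark at (297.7,169.6) and the handle line points at the mark, so bar to mark is 180 mm at −99°, as wanted. Next I go above the bar.

```bash
python3 - <<'E'
from h import *
go((.625,.0677,.345),-8.7)
E
```

```text
delta [-0.1286  1.0118  0.0396 -0.0007 -0.0001  0.0004] rows 3.266172346522511 0.013832539009350338 t 11.575
```

Request:
arm_command(
  increments=[
    [-0.03, 0.25, 0, 0, 0, 0],
    [-0.06, 0.5, 0, 0, 0, 0],
    [-0.1, 0.75, 0, 0, 0, 0],
    [-0.13, 0.95, 0.02, 0, 0, 0],
    [-0.13, 1, 0.03, 0, 0, 0],
  ],
)

```text
t: 12.2
tool_pos: [0.6268, 0.0637, 0.3465]
orientation: [-2.386, -2.042, 0.002]
force: [0.1, 0.5, 0.6]
opening: 0.0007
gripper_force: 0.0
```

Request:
arm_command(
  increments=[
    [0, 0, 0, 0, 0, 0],
    [0, 0, 0, 0, 0, 0],
    [0, 0, 0, 0, 0, 0],
    [0, 0, 0, 0, 0, 0],
    [0, 0, 0, 0, 0, 0],
  ],
)

```text
t: 12.82
tool_pos: [0.6249, 0.0654, 0.3485]
orientation: [2.384, 2.045, 0.001]
force: [-0.4, 0.2, -0.2]
opening: 0.0003
gripper_force: 0.0
```

```bash
python3 - <<'E'
from h import *
go((.625,.0677,.321),-8.7);q=read_state();print(q["opening"],q["tool_pos"])
E
```

```text
delta [ 0.0113 -0.0015  0.1375  0.0002 -0.     -0.0004] rows 0.4415854366953951 0.0067094734154080305 t 12.825
0.00030357942602628917 [0.6249 0.0654 0.3485]
```

Request:
arm_command(
  increments=[
    [0.012, 0, 0.05, 0, 0, 0],
    [0.012, 0, 0.1, 0, 0, 0],
    [0.012, 0, 0.13, 0, 0, 0],
    [0.012, 0, 0.145, 0, 0, 0],
    [0.012, 0, 0.15, 0, 0, 0],
  ],
)

```text
t: 13.45
tool_pos: [0.6255, 0.0678, 0.3183]
orientation: [-2.385, -2.045, -0.0]
force: [-1.1, 1.5, 4.4]
opening: 0.0003
gripper_force: 1.7
```

Request:
arm_command(
  increments=[
    [0.018, 0, 0.027, 0, 0, 0],
    [0.033, 0, 0.054, 0, 0, 0],
    [0.047, 0, 0.082, 0, 0, 0],
    [0.06, 0, 0.111, 0, 0, 0],
    [0.07, 0, 0.141, 0, 0, 0],
  ],
)

```text
t: 14.08
tool_pos: [0.6282, 0.0825, 0.2914]
orientation: [2.384, 2.045, 0.004]
force: [-5.1, 4.7, 15.9]
opening: 0.0005
gripper_force: 7.8
```

Request:
arm_command(
  increments=[
    [0.01, 0, 0.03, 0, 0, 0],
    [0.016, 0, 0.06, 0, 0, 0],
    [0.023, 0, 0.092, 0, 0, 0],
    [0.027, 0, 0.12, 0, 0, 0],
    [0.03, 0, 0.14, 0, 0, 0],
  ],
)

```text
t: 14.7
tool_pos: [0.6293, 0.0898, 0.2643]
orientation: [-2.383, -2.046, -0.008]
force: [-4.8, 11.0, 16.0]
opening: 0.0005
gripper_force: 8.0
```

Request:
arm_command(
  increments=[
    [0, 0, 0.01, 0, 0, 0],
    [0, 0, 0.02, 0, 0, 0],
    [0, 0, 0.03, 0, 0, 0],
    [0, 0, 0.03, 0, 0, 0],
    [0, 0, 0.03, 0, 0, 0],
  ],
)

```text
t: 15.32
tool_pos: [0.6296, 0.0897, 0.2594]
orientation: [2.384, 2.046, 0.009]
force: [-5.6, 11.7, 20.8]
opening: 0.0006
gripper_force: 10.2
```

```bash
python3 - <<'E'
from h import *
s=read_camera("scene");q=read_state();print(q["t"],q["tool_pos"],q["force"])
cv2.imwrite("pics/p4.png",crop(s,(170,110,320,260),4)[:600,:600])
E
```

```text
15.375 [0.6296 0.0897 0.2594] [-7.3241  9.9404 19.7977]
```

View pics/p4.png

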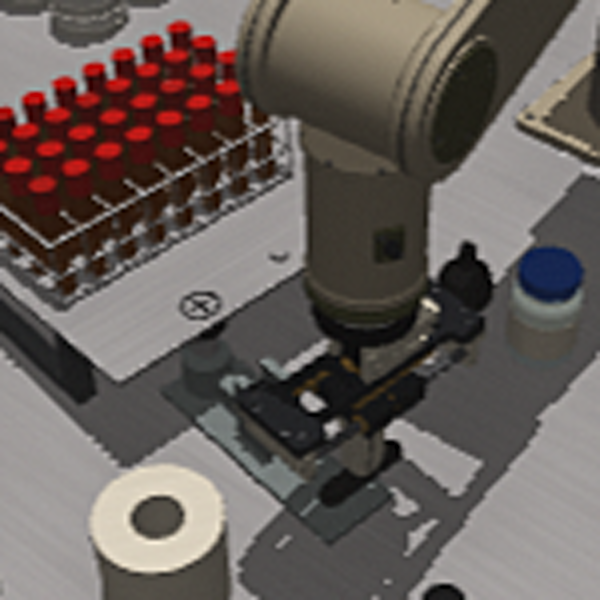

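The edge is raised on the saddle, with the mark at scene (220,186) and the fingertips on the bar at about (260,228). I'll push slightly further to find the stop.

Request:
arm_command(
  increments=[
    [0, 0, 0.005, 0, 0, 0],
    [0, 0, 0.01, 0, 0, 0],
    [0, 0, 0.015, 0, 0, 0],
    [0, 0, 0.015, 0, 0, 0],
    [0, 0, 0.015, 0, 0, 0],
  ],
)

```text
t: 16.0
tool_pos: [0.6297, 0.0898, 0.2587]
orientation: [2.383, 2.046, 0.01]
force: [-15.3, 9.8, 35.5]
opening: 0.0002
gripper_force: 17.7
```

Stop found (force jumped to 35 N). Now let the handle come up, along the reverse arc, to fully clear.

Request:
arm_command(
  increments=[
    [0, 0, -0.05, 0, 0, 0],
    [-0.005, 0, -0.09, 0, 0, 0],
    [-0.015, 0, -0.13, 0, 0, 0],
    [-0.025, 0, -0.17, 0, 0, 0],
    [-0.04, 0, -0.21, 0, 0, 0],
  ],
)

```text
t: 16.62
tool_pos: [0.628, 0.0796, 0.2967]
orientation: [2.383, 2.044, 0.003]
force: [0.8, -0.4, 2.6]
opening: 0.0004
gripper_force: 1.3
```

Request:
arm_command(
  increments=[
    [-0.015, 0, -0.03, 0, 0, 0],
    [-0.03, 0, -0.06, 0, 0, 0],
    [-0.05, 0, -0.09, 0, 0, 0],
    [-0.065, 0, -0.13, 0, 0, 0],
    [-0.065, 0, -0.2, 0, 0, 0],
  ],
)

```text
t: 17.25
tool_pos: [0.6248, 0.0662, 0.3342]
orientation: [-2.384, -2.043, 0.004]
force: [0.3, 0.2, -1.1]
opening: 0.0004
gripper_force: 0.0
```

```bash
python3 - <<'E'
from h import *
s=read_camera("scene");t=read_camera("top");q=read_state();print(q["t"],q["tool_pos"],q["orientation"],q["force"])
for n,c,b in(("top",t,(220,140,250,195)),("scene",s,(235,190,285,230))):
    for a in blobs(c,b,c["image"].max(2)<45,40): print(n,a[0],a[2],ray(c,a[2][0],.123))
cv2.imwrite("pics/p5.png",np.hstack([crop(s,(190,150,320,270),3),crop(t,(220,130,355,250),3)])[:600,:800])
E
```

```text
17.35 [0.6258 0.0665 0.337 ] [2.3841 2.0436 0.0028] [0.86   0.0882 0.5766]
top 45 ((234.57199096679688, 157.89599609375), (3.219938278198242, 19.230186462402344), 79.69515228271484) [0.6252 0.0783 0.123 ]
scene 189 ((250.0, 195.5), (11.0, 30.0), 90.0) [0.5844 0.0101 0.123 ]
scene 192 ((251.54898071289062, 213.24627685546875), (11.632604598999023, 31.73929214477539), 74.35775756835938) [0.6397 0.0615 0.123 ]
```

View pics/p5.png

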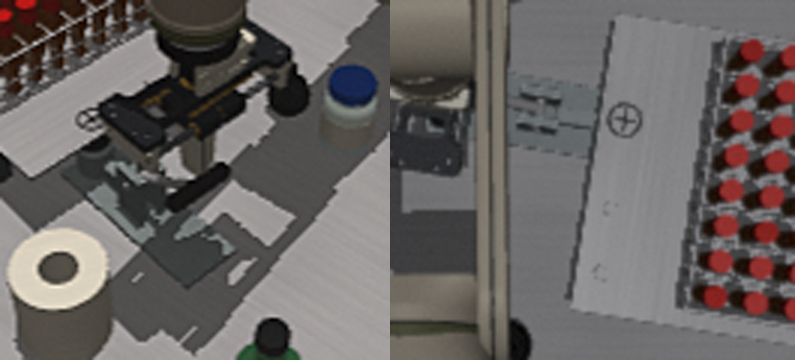

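The handle is back up, with the bar at scene (255,212) as before, and the jack and mark have not moved. Second pump.

Request:
arm_command(
  increments=[
    [0.003, 0, 0.03, 0, 0, 0],
    [0.005, 0, 0.06, 0, 0, 0],
    [0.007, 0, 0.085, 0, 0, 0],
    [0.007, 0, 0.095, 0, 0, 0],
    [0.007, 0, 0.1, 0, 0, 0],
  ],
)

```text
t: 17.98
tool_pos: [0.6257, 0.0687, 0.3151]
orientation: [-2.384, -2.045, -0.002]
force: [-0.2, 4.2, 5.3]
opening: 0.0005
gripper_force: 2.8
```

Request:
arm_command(
  increments=[
    [0.018, 0, 0.027, 0, 0, 0],
    [0.033, 0, 0.054, 0, 0, 0],
    [0.047, 0, 0.082, 0, 0, 0],
    [0.06, 0, 0.111, 0, 0, 0],
    [0.07, 0, 0.141, 0, 0, 0],
  ],
)

```text
t: 18.6
tool_pos: [0.6281, 0.0827, 0.2885]
orientation: [2.384, 2.045, 0.003]
force: [-4.9, 4.2, 16.5]
opening: 0.0005
gripper_force: 7.8
```

Request:
arm_command(
  increments=[
    [0.008, 0, 0.03, 0, 0, 0],
    [0.013, 0, 0.06, 0, 0, 0],
    [0.019, 0, 0.09, 0, 0, 0],
    [0.022, 0, 0.12, 0, 0, 0],
    [0.025, 0, 0.15, 0, 0, 0],
  ],
)

```text
t: 19.23
tool_pos: [0.6292, 0.0889, 0.2593]
orientation: [-2.383, -2.046, -0.008]
force: [-5.1, 10.1, 22.3]
opening: 0.0004
gripper_force: 11.6
```

Request:
arm_command(
  increments=[
    [0, 0, 0.005, 0, 0, 0],
    [0, 0, 0.01, 0, 0, 0],
    [0, 0, 0.012, 0, 0, 0],
    [0, 0, 0.012, 0, 0, 0],
    [0, 0, 0.012, 0, 0, 0],
  ],
)

```text
t: 19.85
tool_pos: [0.6293, 0.089, 0.259]
orientation: [-2.384, -2.046, -0.009]
force: [-11.9, 10.8, 28.6]
opening: 0.0004
gripper_force: 14.3
```

Request:
arm_command(
  increments=[
    [0, 0, 0, 0, 0, 0],
    [0, 0, 0, 0, 0, 0],
    [0, 0, 0, 0, 0, 0],
    [0, 0, 0, 0, 0, 0],
    [0, 0, 0, 0, 0, 0],
  ],
)

```text
t: 20.48
tool_pos: [0.6293, 0.089, 0.259]
orientation: [-2.384, -2.046, -0.009]
force: [-10.8, 10.4, 29.4]
opening: 0.0005
gripper_force: 14.3
```

```bash
python3 - <<'E'
from h import *
s=read_camera("scene");q=read_state();print(q["t"],q["tool_pos"],q["force"])
print("mark expected px at rest",proj(s,(.5973,-.1095,.086)),"raised",proj(s,(.5973,-.1095,.101)))
cv2.imwrite("pics/p6.png",crop(s,(170,140,300,260),4))
E
```

```text
20.525 [0.6293 0.089  0.259 ] [-11.296    9.5927  28.0704]
mark expected px at rest [220.7524 189.2277] raised [220.4499 186.1305]
```

View pics/p6.png

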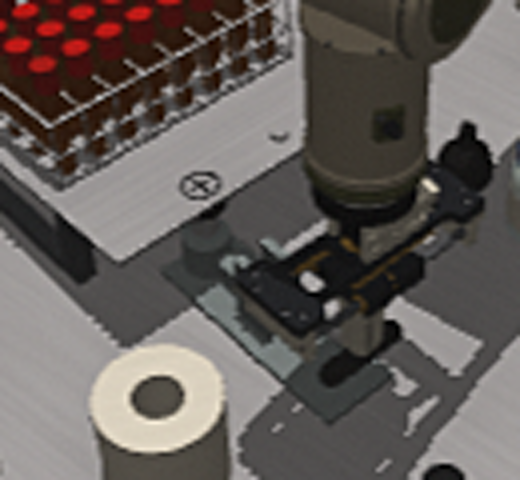

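The mark is at scene (220,186.2), which matches the position predicted for a 15 mm raise. The bar is held at its stop with a steady 28 N, so I'm handing in.

```bash
python3 -c "
from plant import *
print(close_job())"
```

```text
the job is handed in; nothing more can be done
None
```

I handed the job in after about 20 s. The jack is flat on the table with its saddle within about 2 mm of the lift mark, and I let go of it. It was pumped once as a trial and came fully back up, then was pumped down again and is held at its stop with about 28 N, so the jack alone carries the raised edge; `close_job()` gave no verdict.

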